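Weigh the crucible from behind the bottles

TASK

The porcelain crucible stands in the bench stand behind two bottles: first move both bottles out of the way so that they stand on the flat side mat, then set the crucible in the middle of the balance pan, and only then put each bottle back in the very seat of the stand that it came from. Keep all three upright and do not disturb the stopper, the timer or the petri dish.

Things in the scene. Friction and masses are not known exactly. Their poses are not given: they have to be found in the camera images.
- stand: flat grey stand 118 (x) x 144 (y) x 10 mm, fixed; origin: centre of underside; x runs front (robot side) to back, y left. Round seats 4 mm deep (floor 6 mm above worktop): two 60 mm wide in front at (x, y) = (-24, +36), (-24, -36) mm hold the bottles; two 40 mm wide behind at (34, +36), (34, -36) mm hold crucible and stopper. Left or right varies in both rows
- mat: flat thin grey mat, 110 (x) x 150 (y) x 4 mm, fixed, empty at the start; origin at the centre of its underside
- pan (a point): centre of the top face of the round steel balance pan, 80 mm across, 46 mm above the worktop, z up; the balance is a low white box 130 (x) x 110 (y) mm, 34 mm high, fixed; the pan centre lies 20 mm behind the middle of the box along +x, so the balance's dark display is on its -x side
- tall_bottle: white plastic bottle with a screw cap, 128 mm tall, body 52 mm across up to 110 mm height (narrower at the shoulder), cap 38 mm across from 108 to 128 mm; 0.21 kg nominal; origin at the centre of its underside, z up; the cap is fixed and can be gripped
- amber_bottle: brown glass bottle with a dark cap, 100 mm tall, body 49 mm across up to 82 mm (narrower at the shoulder), cap 27 mm across from 80 to 100 mm; 0.15 kg nominal; origin at the centre of its underside, z up; the cap is fixed and can be gripped
- crucible: small open cream porcelain crucible, a cup 36 mm tall, 46 mm across at the rim tapering to 26 mm at the foot, 0.03 kg nominal; origin at the centre of its underside, z up; can be gripped across the rim once the bottles in front, which stand in the gripper's way, are gone
- stopper: dark red rubber stopper, 32 mm across, 26 mm tall, standing in the narrow seat beside the crucible; to be left alone; origin at the centre of its underside
- timer: pale square bench timer 62 x 62 x 18 mm lying flat; to be left alone; origin at the centre of its underside
- petri_dish: round clear petri dish, 68 mm across, 16 mm high; to be left alone; origin at the centre of its underside
Mind the look-alikes: they are no part of the job. There is more than one size of the crucible; the one meant has the size given above.

How it is judged (in metres and radians):
On the way, in this order (a step that is already met when the one before it is completed fails the run):
1. both bottles stand upright on the mat, released, the crucible not yet moved (x of tall_bottle in the frame of mat between -0.055 and 0.055 m and y of tall_bottle in the frame of mat between -0.075 and 0.075 m and height (world z) of each of tall_bottle, amber_bottle below 0.012 m and angle between each of tall_bottle, amber_bottle's own z axis and vertical below 0.1 rad and linear speed of each of tall_bottle, amber_bottle below 0.02 m/s and contact force between the fingers and tall_bottle below 0.1 N and x of amber_bottle in the frame of mat between -0.055 and 0.055 m and y of amber_bottle in the frame of mat between -0.075 and 0.075 m and contact force between the fingers and amber_bottle below 0.1 N and distance of crucible from where it was at the start of the episode below 0.03 m), for 0.2 s.
2. the crucible stands on the balance pan, released, while both bottles still stand on the mat (horizontal distance between crucible and pan below 0.015 m and z of crucible in the frame of pan between -0.006 and 0.006 m and angle between each of crucible, tall_bottle, amber_bottle's own z axis and vertical below 0.1 rad and linear speed of each of crucible, tall_bottle, amber_bottle below 0.02 m/s and contact force between the fingers and crucible below 0.1 N and x of tall_bottle in the frame of mat between -0.055 and 0.055 m and y of tall_bottle in the frame of mat between -0.075 and 0.075 m and height (world z) of each of tall_bottle, amber_bottle below 0.012 m and contact force between the fingers and tall_bottle below 0.1 N and x of amber_bottle in the frame of mat between -0.055 and 0.055 m and y of amber_bottle in the frame of mat between -0.075 and 0.075 m and contact force between the fingers and amber_bottle below 0.1 N), for 0.2 s.
At the end, for the whole second after the job is handed in: The crucible stands upright and released on the pan within 15 mm of its centre; each bottle stands upright, released, within 12 mm of where it stood at the start; stopper, timer and petri dish are within 20 mm of their starts; all at rest (horizontal distance between crucible and pan below 0.015 m and z of crucible in the frame of pan between -0.006 and 0.006 m and angle between each of crucible, tall_bottle, amber_bottle's own z axis and vertical below 0.1 rad and linear speed of each of crucible, tall_bottle, amber_bottle below 0.02 m/s and contact force between the fingers and crucible below 0.1 N and distance of each of tall_bottle, amber_bottle from where it was at the start of the episode below 0.012 m and contact force between the fingers and tall_bottle below 0.1 N and contact force between the fingers and amber_bottle below 0.1 N and distance of each of stopper, timer, petri_dish from where it was at the start of the episode below 0.02 m); the robot touches nothing.
It fails at once if stopper, timer or petri dish disturbed (moved over 20 mm) (distance of any of stopper, timer, petri_dish from where it was at the start of the episode above 0.02 m).
It fails at once if a bottle or the crucible tipped over (tilted over 0.6 rad) (angle between any of tall_bottle, amber_bottle, crucible's own z axis and vertical above 0.6 rad).
It also fails if it takes over 120 s, if anything falls off the work surface, if the arm or the gripper's body presses on something with over 40 N, if the wrist force passes 120 N, or if a joint passes its speed limit or range.

ROBOT

A 6-joint arm with a two-finger parallel gripper is mounted at the origin on a cart in front of the work surface, level with it; the furniture and walls round the work are solid. World frame = base frame: x ahead of the robot, y to its left, z up, the work surface at z = 0. Lengths are in mm, angles in rad, forces in N, time in s.
With the tool pointing down it reaches from about 275 to 975 mm from the base axis. Payload 8.4 kg.
Tool frame: the origin (TCP) lies at the very end of the fingers, on their centre line; the grasp point (between the pads) lies 19 mm behind it; z points along the fingers, y is the line along which they close (so a half turn about z gives the same grasp; the last joint's range is limited). The gripper opens to 92 mm and grips with 3 to 60 N. Pads are 20 mm wide; open, the fingers measure 128 mm over their backs; the gripper's body (75 mm by 189 mm) begins 69 mm behind the grasp point.
Start: joints at [1.1, 0.353, 1.633, -0, 1.155, -0.002], TCP at [282.384, 557.572, 180.483] pointing down, gripper open.
Joint ranges: [-2.63, 2.63], [-0.92, 2.1], [0.06, 2.66], [-1.3, 4.44], [0, 2.69], [-3.02, 3.02]. Speed limits (rad/s): [2.22, 2.22, 2.79, 3.14, 3.14, 3.14].

INTERFACE

Orientations are given as a unit quaternion [w, x, y, z].
In Python, from station import manip, vision gives the robot as it stands.
- The arm moves only by the tool apply_moves, never from a script. Its argument "increments" is a list of rows, each a list of 4 numbers: the shift along the world's x, y, z in mm, then the turn about the world's z in degrees. A call has 1 to 10 rows; each row is the pose to reach, as a shift and turn from the pose commanded when the call began; what a row does not reach only later rows make up. A row lasts 1/10 s, in which the tool goes at most 50 mm and 8.59 degrees, less where a joint would pass 70% of its speed; a pose out of reach is approached as far as the arm can. A call with a gripper value outside its range is refused whole. "jaw" is the closure, from 0 (fully open) to 1 (shut), set as the call begins (left out, the last holds). The fingers move at their own pace and stop on an object; "newtons" is the grip in N (left out, the last holds). Time passes only in rows, so rows that repeat a pose let the fingers close. It gives the time, the measured TCP pose, the force, the opening and the grip force at its end, in the units of the state.
- manip.observe(): the state, without advancing time (a new reading comes with each control period).
- vision.get_image(name): name is "side" or "top" or "wrist"; returns a dict with "img" (400x640x3 uint8, red, green, blue), "fx", "fy", "cx", "cy" (pixels), "extrinsics" (4x4, takes a point from camera to world coordinates). Camera axes: x right, y up, looking along -z (the intrinsics and any distortion apply to the point x, -y, -z); pixel columns grow to the right and rows downward; lengths in mm; the calibration is good to about 2 mm. A picture is of the moment at which its call begins. There is no depth.
- manip.close_job(): hands the job in; it is judged then, once.
The state is a dict: "clock": time; "qpos": joint angles; "qvel": joint speeds; "joint_efforts": joint torques, N m; "eef_pos": TCP position; "eef_rot": TCP orientation; "contact_force": force on the tool from outside, world axes, zero at the start; "moment": the same for the moment, N m; "opening": finger opening in mm; "finger_force": force on a finger pad.
Only numpy, scipy, OpenCV 4.12 (cv2) and the standard library are available. Lean on these libraries where they do the work, as an engineer would, in place of code of your own. Each camera call takes 0.05 s, during which the arm holds its last target. There are 200 camera calls.

## Working session

There is one attempt and no reset: what is moved stays moved. The work goes in short steps, Python scripts to look and compute and a tool call to move; the robot and the scene stay as the last step left them, time stands still between calls to the robot, and variables do not carry over. Pictures are saved under pics/ and viewed, at most 14 in all, crops included, and the job is handed in when it is done.

Besides the shell and the picture viewer there is one more tool, called as name([rows], argument=value, ...), one row to a line, values as JSON. apply_moves: Moves the arm, as the interface text tells. Its arguments: {"type":"object","properties":{"increments":{"type":"array","items":{"type":"array","items":{"type":"number"}}},"jaw":{"type":"number"},"newtons":{"type":"number"}},"required":["increments"]}

```bash
mkdir -p pics
cat > h.py <<'E'
import numpy as np, cv2
from station import manip, vision
def grab(name, tag):
    d=vision.get_image(name); cv2.imwrite(f'pics/{tag}.png', d['img'][:,:,::-1]); np.savez(f'pics/{tag}.npz',**{k:np.array(v) for k,v in d.items()}); return d
def load(tag): return dict(np.load(f'pics/{tag}.npz'))
def ray(d,u,v):
    E=d['extrinsics']; r=E[:3,:3]@np.array([(u-d['cx'])/d['fx'],-(v-d['cy'])/d['fy'],-1]); return E[:3,3],r
def atz(d,u,v,z):
    o,r=ray(d,u,v); return o+r*(z-o[2])/r[2]
def proj(d,p):
    E=d['extrinsics']; c=E[:3,:3].T@(np.array(p,float)-E[:3,3]); return np.array([d['cx']+d['fx']*c[0]/-c[2], d['cy']+d['fy']*c[1]/c[2]])
def tri(l):
    A=np.zeros((3,3));b=np.zeros(3)
    for d,u,v in l:
        o,r=ray(d,u,v); r=r/np.linalg.norm(r); M=np.eye(3)-np.outer(r,r); A+=M;b+=M@o
    return np.linalg.solve(A,b)
E
python3 - <<'E'
from h import *
for n in ('top','side','wrist'):
    d=grab(n,n+'0'); print(n,[k for k in d],d['fx'],d['cx'],d['cy'],np.round(d['extrinsics'],3).tolist())
s=manip.observe(); print(s)
E
```

```text
top ['img', 'fx', 'fy', 'cx', 'cy', 'extrinsics'] 418.2794128722062 319.86235719781655 197.37199546834606 [[0.025, 0.983, -0.181, 305.399], [-1.0, 0.027, 0.01, 149.671], [0.014, 0.18, 0.983, 1181.906], [0.0, 0.0, 0.0, 1.0]]
side ['img', 'fx', 'fy', 'cx', 'cy', 'extrinsics'] 505.47936362579935 325.92584800747306 204.04995685094826 [[-0.999, 0.024, -0.041, 441.707], [-0.048, -0.525, 0.85, 1202.229], [-0.001, 0.85, 0.526, 724.645], [0.0, 0.0, 0.0, 1.0]]
wrist ['img', 'fx', 'fy', 'cx', 'cy', 'extrinsics'] 331.7036312064632 316.6536180127704 197.95496881061 [[0.452, -0.855, -0.256, 209.928], [0.892, 0.432, 0.131, 594.634], [-0.001, -0.287, 0.958, 384.42], [0.0, 0.0, 0.0, 1.0]]
{'clock': 0.15, 'qpos': array([ 1.09960741e+00,  3.53518364e-01,  1.63391867e+00, -2.82655077e-05,
        1.15524796e+00, -2.41539128e-03]), 'qvel': array([ 2.33438858e-05, -2.50000792e-03, -1.89968344e-03, -1.39708003e-03,
        5.65889975e-04,  3.45844712e-04]), 'joint_efforts': array([-1.00177917e-04, -5.94207430e+01, -3.34469211e+01,  6.96648122e-02,
        2.05281470e-02, -5.11675250e-05]), 'eef_pos': array([282.20117673, 557.20137669, 179.93698438]), 'eef_rot': array([-1.15562831e-04,  2.32240969e-01,  9.72658128e-01, -5.33961012e-04]), 'contact_force': array([-0.584483  ,  0.70268818, -0.49387501]), 'moment': array([-0.00529379, -0.00248461, -0.00442177]), 'finger_force': 0.0, 'opening': 91.73154460031245}
```

View pics/top0.png

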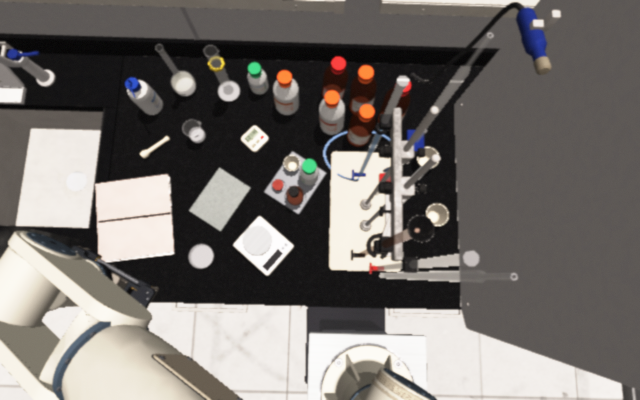

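View pics/side0.png

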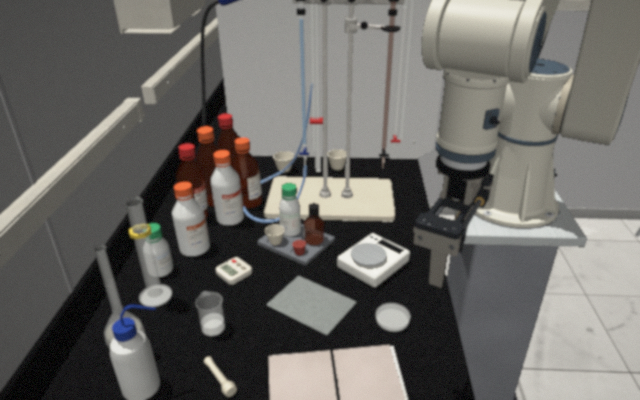

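Top view: the stand is at about (296,182), holding the green-capped white bottle (308,172), the amber bottle (295,197), the crucible (290,163) and the stopper (278,187). The mat is at (220,199), the pan at (257,240), the petri dish at (201,256) and the timer at (255,138).

Look-alikes:
- White bottles at (257,78), (286,90) and (332,110).
- Brown bottles at (365,85), (338,75) and (367,120).
- Cups at (429,155) and (437,214), plus a beaker at (194,130).

I choose the ones in the stand, and will check them in a close crop.

Run:
```python
from h import *
a=cv2.imread('pics/top0.png')[120:280,180:340]; b=cv2.imread('pics/side0.png')[165:325,250:420]
a=cv2.resize(a,None,fx=2.45,fy=2.45*1.0,interpolation=cv2.INTER_CUBIC); b=cv2.resize(b,(400,392*160//160),interpolation=cv2.INTER_CUBIC)
a=cv2.resize(a,(392,392)); cv2.imwrite('pics/c1.png',np.hstack([a,b]))
t=load('top0')
for n,u,v,z in [('stand',296,182,10),('mat',220,199,4),('pan',257,240,46),('balance',264,245,34),('petri',201,256,16),('timer',255,138,18)]: print(n,atz(t,u,v,z).round())
```

```text
stand [564. 208.  10.]
mat [509. 423.   4.]
pan [392. 306.  46.]
balance [380. 288.  34.]
petri [347. 461.  16.]
timer [689. 331.  18.]
```

View pics/c1.png

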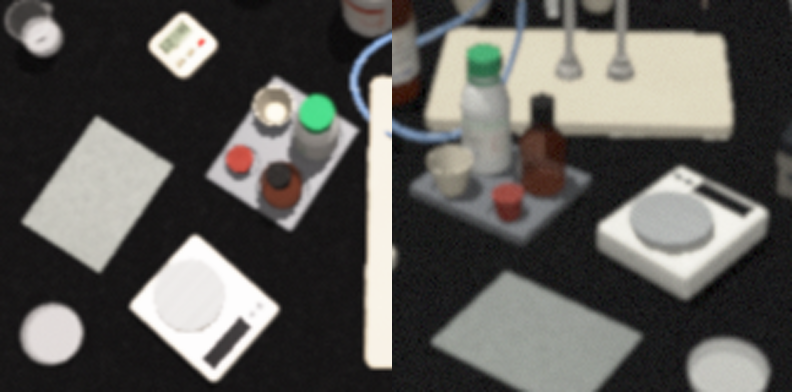

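The crop confirms the choice. The stand holds the tall green-capped bottle and the amber bottle in its front row. The small crucible is behind the tall one and the red stopper behind the amber one. Next I compute the frames.

Run:
```python
from h import *
t=load('top0'); s=load('side0')
def T(u,v,z): return atz(t,180+u/2.45,120+v/2.45,z)[:2]
def rect(n,c,z,iu=None):
    P=np.array([T(*p,z) for p in c]); print(n,'c',P.mean(0).round(1),[(np.linalg.norm(P[(i+1)%4]-P[i]).round(1),np.degrees(np.arctan2(*(P[(i+1)%4]-P[i])[::-1])).round(1)) for i in range(4)])
rect('stand',[(277,77),(358,131),(291,230),(206,176)],10)
rect('mat',[(97,116),(173,165),(100,272),(22,221)],4)
rect('bal',[(195,234),(280,309),(213,382),(129,306)],34)
print('pan',T(190,296,46),'cruc rim',T(273,107,42),'tallcap',T(317,112,134),'ambercap',T(279,176,106))
# side: crop scale 400/170 x, 2.45 y
def S(u,v): return 250+u*170/400,165+v/2.45
def tt(n,a,b): 
    p=tri([(t,180+a[0]/2.45,120+a[1]/2.45),(s,*S(*b))]); print(n,p.round(1), (proj(t,p)-[180+a[0]/2.45,120+a[1]/2.45]).round(1))
tt('cruc rim',(273,107),(450-392,159)); tt('tallcap',(317,112),(485-392,52)); tt('ambcap',(279,174),(542-392,100)); tt('pan',(190,296),(671-392,219))
```

```text
stand c [562.4 208.8] [(np.float64(116.1), np.float64(-122.9)), (np.float64(140.9), np.float64(148.0)), (np.float64(117.8), np.float64(59.0)), (np.float64(144.7), np.float64(-32.7))]
mat c [510.2 422.5] [(np.float64(108.5), np.float64(-121.4)), (np.float64(148.9), np.float64(149.0)), (np.float64(109.7), np.float64(58.9)), (np.float64(149.4), np.float64(-31.5))]
bal c [378.9 289.3] [(np.float64(128.2), np.float64(-129.6)), (np.float64(108.0), np.float64(139.1)), (np.float64(126.3), np.float64(50.3)), (np.float64(107.8), np.float64(-39.9))]
pan [390.13979369 304.05839115] cruc rim [608.90705941 220.74294613] tallcap [580.29096966 168.49186372] ambercap [515.97148649 207.54585154]
cruc rim [610.1 220.8  41.1] [ 0.  -0.3]
tallcap [579.2 168.5 132.1] [-0.   0.6]
ambcap [518.4 207.8 103.4] [-0.   0.1]
pan [390.5 304.8  40.5] [-0.  0.]
```

apply_moves([
  [10,-13,20,0],
  [35,-46,40,-1],
  [69,-90,45,-2],
  [103,-135,45,-3],
  [138,-180,45,-4],
  [172,-225,45,-5],
  [207,-270,45,-5.7],
  [241,-315,45,-5.7],
  [269,-352,45,-5.7],
  [287,-375,45,-5.7],
])

```text
clock: 1.15
eef_pos: [561.3, 192.2, 225.4]
eef_rot: [-0.0, 0.28, 0.96, 0.0]
contact_force: [0.2, 0.1, -0.4]
opening: 92.3
finger_force: 0.0
```

apply_moves([
  [8,-10,0,0],
  [10,-13,0,0],
  [10,-13,0,0],
])

```text
clock: 1.45
eef_pos: [569.9, 181.5, 225.2]
eef_rot: [-0.0, 0.281, 0.96, -0.0]
contact_force: [-0.2, -0.4, -0.4]
opening: 92.1
finger_force: 0.0
```

Run:
```python
from h import *
d=grab('wrist','w1'); s=manip.observe(); print(s['clock'],s['eef_pos'],s['eef_rot'])
c=np.array([562.4,208.8]);a=np.radians(57.5);X=np.array([np.cos(a),np.sin(a)]);Y=np.array([-X[1],X[0]])
for n,x,y,z in [('tall',-24,-36,134),('amb',-24,36,106),('cruc',34,-36,42),('stop',34,36,32)]: print(n,proj(d,[*(c+x*X+y*Y),z]).round(1))
im=d['img'][:,:,::-1]; cv2.imwrite('pics/w1b.png',cv2.resize(im,(800,500)))
```

```text
1.5 [569.62910766 182.08422259 225.2764116 ] [-4.23808827e-04  2.80114024e-01  9.59966642e-01  1.63223016e-05]
tall [310.8 206. ]
amb [310.8 125.3]
cruc [360.3 182.3]
stop [361.5 120.4]
```

View pics/w1b.png

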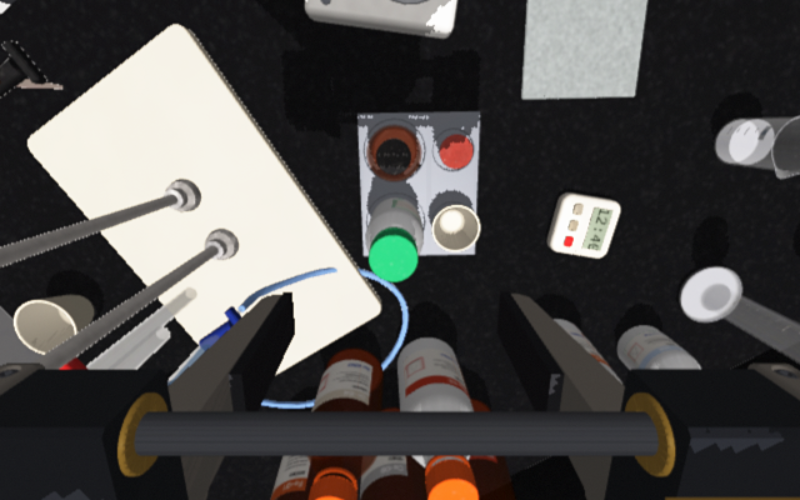

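The wrist view confirms the scene. At 1.25× scale the green cap is at (393,257), amber cap (393,155), crucible rim (456,228) and stopper (456,151). All lie a few pixels from the prediction, so I combine the views.

Run:
```python
from h import *
d=load('w1'); t=load('top0')
c=np.array([562.4,208.8]);a=np.radians(57.5);X=np.array([np.cos(a),np.sin(a)]);Y=np.array([-X[1],X[0]])
h=cv2.cvtColor(d['img'],cv2.COLOR_RGB2HSV)
m=cv2.inRange(h,(50,120,60),(90,255,255)); m[:,:250]=0;m[:,400:]=0
(x,y),r=cv2.minEnclosingCircle(np.argwhere(m)[:,::-1].astype(np.float32)); print('green',x,y,r)
for n,u,v,z,q in [('tall',x,y,134,(-24,-36)),('amb',393/1.25,154/1.25,106,(-24,36)),('cruc',456/1.25,228/1.25,42,(34,-36)),('stop',456/1.25,150/1.25,32,(34,36))]:
    p=atz(d,u,v,z)[:2]; print(n,p.round(1),'seat est',(c+q[0]*X+q[1]*Y).round(1))
for n,u,v in [('nl',358,112),('nr',480,112),('fr',478,255),('fl',363,255)]: print(n,atz(d,u/1.25,v/1.25,10)[:2].round(1))
print('tall tri',tri([(d,x,y),(t,180+317/2.45,120+112/2.45)]).round(1),'amb',tri([(d,393/1.25,154/1.25),(t,180+279/2.45,120+174/2.45)]).round(1),'cruc',tri([(d,456/1.25,228/1.25),(t,180+273/2.45,120+107/2.45)]).round(1))
```

```text
green 315.06048583984375 203.73434448242188 21.831886291503906
tall [580.2 173.8] seat est [579.9 169.2]
amb [519.4 211.9] seat est [519.1 207.9]
cruc [614.1 222.6] seat est [611.  218.1]
stop [552.  260.3] seat est [550.3 256.8]
nl [473.1 200.7]
nr [536.4 299.7]
fr [661.5 227.2]
fl [595.7 124.2]
tall tri [587.5 169.  106.6] amb [521.2 209.8  86.4] cruc [612.3 221.8  39. ]
```

apply_moves([
  [6,-6,-10,0],
  [10.5,-10.5,-30,0],
  [10.5,-10.5,-55,0],
  [10.5,-10.5,-80,0],
  [10.5,-10.5,-105,0],
  [10.5,-10.5,-130,0],
  [10.5,-10.5,-150,0],
  [10.5,-10.5,-163,0],
  [10.5,-10.5,-165,0],
  [10.5,-10.5,-165,0],
])

```text
clock: 2.5
eef_pos: [580.9, 171.1, 60.5]
eef_rot: [-0.0, 0.28, 0.96, -0.0]
contact_force: [0.0, -0.4, 0.5]
opening: 92.0
finger_force: 0.0
```

apply_moves([
  [0,0,0,0],
  [0,0,0,0],
  [0,0,0,0],
  [0,0,0,0],
  [0,0,0,0],
  [0,0,0,0],
  [0,0,0,0],
  [0,0,0,0],
], jaw=1, newtons=15)

```text
clock: 3.3
eef_pos: [581.0, 170.7, 60.5]
eef_rot: [0.0, 0.28, 0.96, 0.0]
contact_force: [0.6, 0.3, 0.1]
opening: 40.1
finger_force: 14.1
```

Run:
```python
from h import *
d=grab('wrist','w2'); s=grab('side','s2')
a=cv2.resize(d['img'][120:320,160:480,::-1],(640,400)); b=cv2.resize(s['img'][160:280,230:390,::-1],(533,400))
cv2.imwrite('pics/c2.png',cv2.resize(np.hstack([a,b]),(800,273*1)))
print(manip.observe()['opening'])
```

```text
40.25857928010657
```

View pics/c2.png

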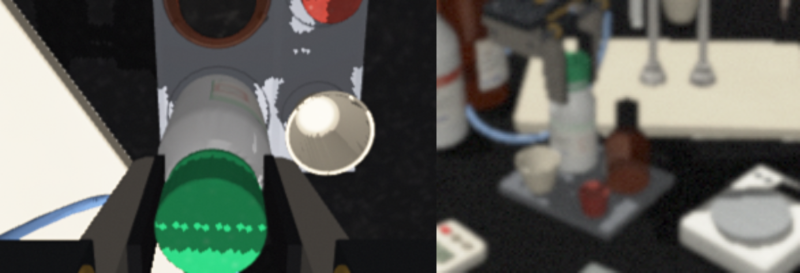

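Run:
```python
from h import *
d=load('w2'); s=manip.observe(); p=s['eef_pos']; print(p)
h=cv2.cvtColor(d['img'],cv2.COLOR_RGB2HSV)
m=cv2.inRange(h,(50,120,40),(90,255,255)); q=np.argwhere(m)[:,::-1].astype(np.float32); q=q[(q[:,0]>230)&(q[:,0]<400)]
print(q.min(0),q.max(0),np.percentile(q,99.5,axis=0))
w=p.copy(); 
for z in (60,79,134): print(z,proj(d,[p[0],p[1],z]).round(1))
print('cap top left/right/far edge pts', atz(d,(q[:,0].min()+q[:,0].max())/2,q[:,1].min(),134).round(1))
a=np.radians(57.5);Y=np.array([-np.sin(a),np.cos(a)])
for e in (-10,0,10,20): print(e,[proj(d,[*(p[:2]+Y*(e+r)),134]).round(0) for r in (-19,0,19)])
```

```text
[581.03816865 170.69933082  60.4853858 ]
[273. 230.] [355. 324.] [354. 322.]
60 [315.8 226.9]
79 [315.8 238.4]
134 [315.5 288. ]
cap top left/right/far edge pts [557.1 185.3 134. ]
-10 [array([316., 342.]), array([315., 307.]), array([315., 270.])]
0 [array([316., 324.]), array([315., 288.]), array([315., 249.])]
10 [array([315., 305.]), array([315., 268.]), array([315., 228.])]
20 [array([315., 286.]), array([315., 247.]), array([315., 205.])]
```

apply_moves([
  [0,0,3,0],
  [0,0,8,0],
  [0,0,15,0],
  [0,0,20,0],
  [0,0,20,0],
], newtons=25)

```text
clock: 3.9
eef_pos: [581.7, 170.9, 81.6]
eef_rot: [0.001, 0.28, 0.96, 0.0]
contact_force: [-1.6, -0.0, -1.5]
opening: 39.6
finger_force: 23.2
```

Run:
```python
from h import *
s=manip.observe(); print(s['eef_pos'],s['contact_force'],s['opening'],s['finger_force'])
d=grab('wrist','w3'); t=grab('side','s3')
a=cv2.resize(d['img'][120:320,200:440,::-1],(480,400)); b=cv2.resize(t['img'][170:270,260:340,::-1],(320,400),interpolation=cv2.INTER_CUBIC)
cv2.imwrite('pics/c3.png',np.hstack([a,b]))
```

```text
[581.67362403 170.86628079  81.64626223] [-1.58818341 -0.01471306 -1.53815341] 39.55950759280399 23.16061424324289
```

View pics/c3.png

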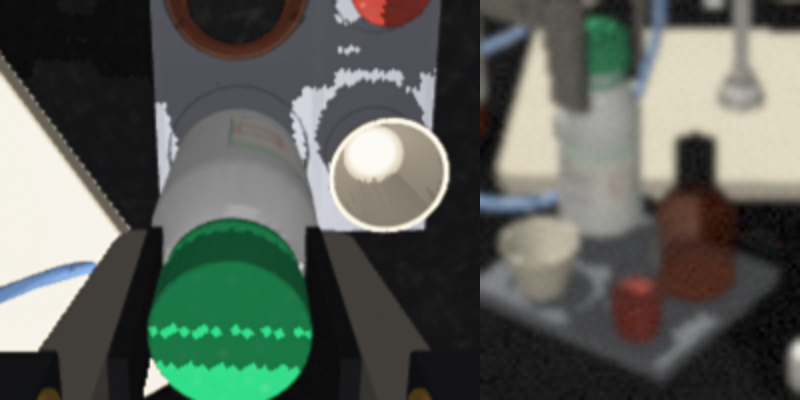

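Run:
```python
from h import *
d=load('s3'); p=np.array([581.7,170.9]);X=np.array([.537,.843])
for z in (26,81,109,134,154): print(z,proj(d,[*p,z]).round(1),proj(d,[*(p+X*22),z]).round(1))
m=cv2.inRange(cv2.cvtColor(d['img'],cv2.COLOR_RGB2HSV),(50,120,40),(90,255,255));q=np.argwhere(m[160:240,260:340]);print(q.min(0)+[160,260],q.max(0)+[160,260])
```

```text
26 [289.5 223.8] [283.8 228. ]
81 [288.6 204.9] [282.8 208.9]
109 [288.1 195. ] [282.3 198.9]
134 [287.7 185.8] [281.8 189.7]
154 [287.4 178.4] [281.4 182.2]
[173 287] [187 296]
```

Run:
```python
from h import *
d=load('side0'); p=np.array([282.4,557.2]);C=np.array([.451,.892])
for z in (180,200,220): print(z,[proj(d,[*(p+C*k),z]).round(0).tolist() for k in (-55,0,55)])
w=load('w1');p=np.array([569.6,182.1]);X=np.array([.537,.843]);Y=np.array([-.843,.537])
for z in (225,245,265): print(z,[proj(w,[*(p+X*k+Y*j),z]).round(0).tolist() for k in (-46,46) for j in (0,10)])
a=cv2.resize(d['img'][180:300,390:510,::-1],(400,400),interpolation=cv2.INTER_CUBIC);b=cv2.resize(w['img'][200:400,160:480,::-1],(400,250))
o=np.zeros((400,800,3),np.uint8);o[:,:400]=a;o[:250,400:]=b;cv2.imwrite('pics/c4.png',o)
```

```text
180 [[452.0, 264.0], [442.0, 282.0], [431.0, 303.0]]
200 [[454.0, 255.0], [444.0, 273.0], [432.0, 293.0]]
220 [[456.0, 245.0], [445.0, 263.0], [434.0, 283.0]]
225 [[247.0, 226.0], [246.0, 212.0], [386.0, 226.0], [387.0, 212.0]]
245 [[240.0, 238.0], [239.0, 223.0], [392.0, 238.0], [394.0, 223.0]]
265 [[232.0, 253.0], [231.0, 236.0], [400.0, 253.0], [402.0, 236.0]]
```

View pics/c4.png

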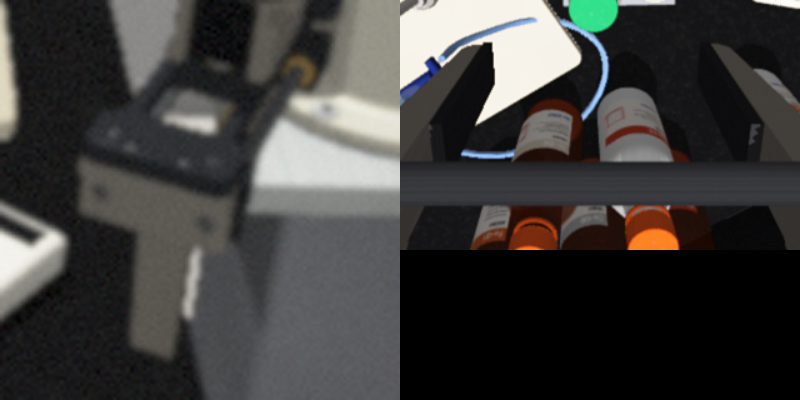

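Both cameras show the real fingertips about 38 mm above the reported TCP. So the tall bottle is held by its cap (40 mm opening) and has lifted cleanly. I keep heights relative to the grasp and carry it to the mat.

apply_moves([
  [0,0,12,0],
  [0,0,30,0],
  [-2,8,42,0],
  [-6,30,45,0],
  [-12,62,45,0],
  [-19,100,45,0],
  [-26,140,45,0],
  [-33,178,45,0],
  [-38,208,45,0],
  [-42,226,45,0],
])

```text
clock: 5.0
eef_pos: [538.1, 399.5, 126.0]
eef_rot: [0.0, 0.28, 0.96, 0.0]
contact_force: [-0.2, 0.6, -1.3]
opening: 39.8
finger_force: 23.3
```

apply_moves([
  [-1,6,0,0],
  [-1,8,-8,0],
  [-1,8,-22,0],
  [-1,8,-38,0],
  [-1,8,-50,0],
  [-1,8,-57,0],
  [-1,8,-61,0],
  [-1,8,-63,0],
  [-1,8,-63,0],
])

```text
clock: 5.9
eef_pos: [538.1, 404.7, 62.5]
eef_rot: [0.0, 0.28, 0.96, 0.0]
contact_force: [0.3, 0.0, -1.3]
opening: 39.1
finger_force: 23.3
```

Run:
```python
from h import *
s=manip.observe(); print(s['eef_pos'],s['contact_force'],s['opening'],s['finger_force'],s['clock'])
d=grab('side','s5');b=cv2.resize(d['img'][165:345,230:430,::-1],(660,594),interpolation=cv2.INTER_CUBIC);cv2.imwrite('pics/c5.png',b)
```

```text
[538.13146955 404.69507627  62.52980576] [ 0.25836057  0.0258687  -1.26919397] 39.0656639431615 23.282862226478755 5.9
```

View pics/c5.png

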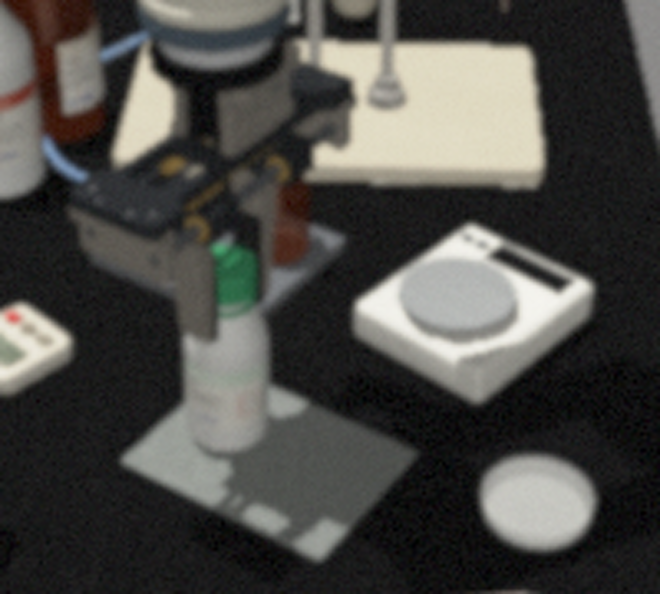

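The tall bottle hangs upright just above the back-right half of the mat, base at about (235,445) in the crop. I lower it until it touches.

apply_moves([
  [0,0,-1.5,0],
  [0,0,-3,0],
  [0,0,-4,0],
  [0,0,-4.5,0],
  [0,0,-4.5,0],
])

```text
clock: 6.45
eef_pos: [538.2, 404.8, 58.4]
eef_rot: [0.0, 0.28, 0.96, 0.0]
contact_force: [-0.0, -0.7, 2.6]
opening: 39.4
finger_force: 23.8
```

apply_moves([
  [0,0,0,0],
  [0,0,0,0],
  [0,0,0,0],
  [0,0,0,0],
  [0,0,10,0],
  [0,0,30,0],
  [0,0,55,0],
  [-1,-10,70,0],
  [-4,-40,70,0],
  [-8,-80,70,0],
], jaw=0)

```text
clock: 7.45
eef_pos: [530.2, 324.6, 129.1]
eef_rot: [0.001, 0.28, 0.96, 0.001]
contact_force: [0.0, -0.1, -0.8]
opening: 92.0
finger_force: 0.0
```

apply_moves([
  [-4,-40,0,0],
  [-8,-75,0,0],
  [-10,-100,0,0],
  [-11,-112,0,0],
  [-11,-115,-10,0],
  [-11,-115,-30,0],
  [-11,-115,-50,0],
  [-11,-115,-65,0],
  [-11,-115,-70,0],
  [-11,-115,-70,0],
])

```text
clock: 8.45
eef_pos: [518.4, 210.1, 57.0]
eef_rot: [-0.001, 0.28, 0.96, -0.0]
contact_force: [0.8, 0.1, -1.0]
opening: 91.8
finger_force: 0.0
```

Run:
```python
from h import *
s=manip.observe(); print(s['eef_pos'],s['contact_force'],s['opening'])
d=grab('wrist','w6'); p=s['eef_pos'];print(proj(d,[519,210,106]),proj(d,[*p[:2],106]))
a=cv2.resize(d['img'][60:380,160:480,::-1],(500,500)); e=grab('side','s6'); b=cv2.resize(e['img'][165:365,250:370,::-1],(300,500)); cv2.imwrite('pics/c6.png',np.hstack([a,b]))
```

```text
[518.40182062 210.14718559  56.97695595] [ 0.7923926   0.10976859 -0.96687588] 91.79525365174271
[315.82488894 263.00393263] [315.44432896 261.99064482]
```

View pics/c6.png

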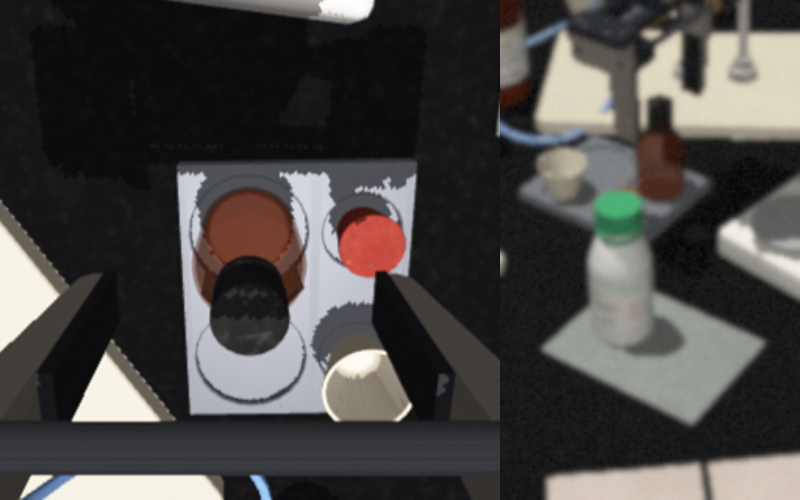

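The tall bottle stands on the mat at (620,320) and the amber cap top at (250,315) lies between the fingers. I lower by 10 mm and grip the cap.

apply_moves([
  [1,1,-5,0],
  [1,1,-10,0],
  [1,1,-10,0],
])

```text
clock: 8.85
eef_pos: [519.7, 210.6, 47.5]
eef_rot: [-0.0, 0.28, 0.96, -0.0]
contact_force: [-0.1, 0.3, 0.4]
opening: 91.6
finger_force: 0.0
```

apply_moves([
  [0,0,0,0],
  [0,0,0,0],
  [0,0,0,0],
  [0,0,0,0],
  [0,0,0,0],
  [0,0,0,0],
  [0,0,0,0],
  [0,0,0,0],
  [0,0,0,0],
  [0,0,0,0],
], jaw=1, newtons=25)

```text
clock: 9.85
eef_pos: [520.0, 210.6, 48.0]
eef_rot: [0.0, 0.28, 0.96, -0.0]
contact_force: [0.3, -0.7, 0.2]
opening: 26.7
finger_force: 25.0
```

apply_moves([
  [0,0,3,0],
  [0,0,8,0],
  [0,0,15,0],
  [0,0,20,0],
  [0,0,20,0],
])

```text
clock: 10.35
eef_pos: [520.7, 210.9, 69.1]
eef_rot: [0.001, 0.28, 0.96, 0.001]
contact_force: [-0.2, -0.6, -2.0]
opening: 26.9
finger_force: 25.0
```

Run:
```python
from h import *
s=manip.observe(); print(s['eef_pos'],s['contact_force'],s['opening'],s['finger_force'])
d=grab('wrist','w7')
a=cv2.resize(d['img'][60:380,160:480,::-1],(400,400)); e=grab('side','s7'); b=cv2.resize(e['img'][165:265,250:350,::-1],(400,400)); cv2.imwrite('pics/c7.png',np.hstack([a,b]))
```

```text
[520.68118231 210.94115683  69.08354011] [-0.2282682  -0.60648105 -2.00576724] 26.87163387842985 24.998064982419237
```

View pics/c7.png

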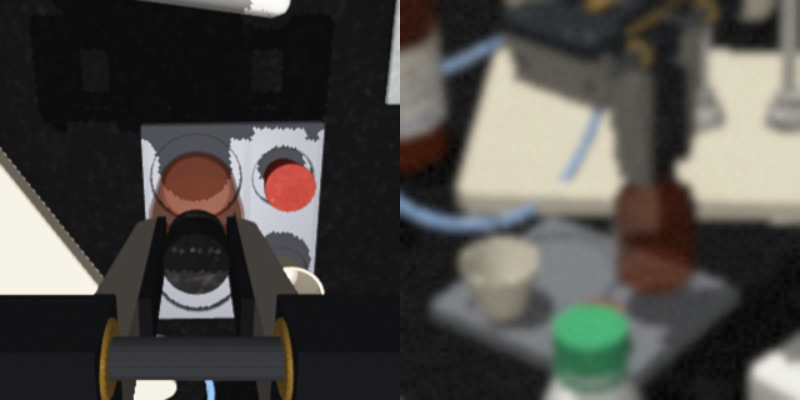

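The amber bottle is held by its cap (27 mm) and lifted clear. I carry it round the tall bottle's near side to the mat's front-left half.

apply_moves([
  [0,0,15,0],
  [-3,5,32,0],
  [-12,22,40,0],
  [-25,52,40,0],
  [-38,88,40,0],
  [-50,125,40,0],
  [-57,160,40,0],
  [-56,192,40,0],
  [-50,216,40,0],
  [-46,228,40,0],
])

```text
clock: 11.45
eef_pos: [473.8, 440.6, 107.6]
eef_rot: [-0.0, 0.28, 0.96, 0.0]
contact_force: [0.5, -0.2, -1.7]
opening: 26.6
finger_force: 25.0
```

apply_moves([
  [1,3,0,0],
  [2,3,-8,0],
  [2,3,-22,0],
  [2,3,-38,0],
  [2,3,-50,0],
  [2,3,-56,0],
  [2,3,-59,0],
  [2,3,-60,0],
  [2,3,-60,0],
])

```text
clock: 12.35
eef_pos: [476.2, 441.9, 48.3]
eef_rot: [0.0, 0.28, 0.96, 0.0]
contact_force: [-0.4, -0.1, -0.9]
opening: 27.0
finger_force: 25.0
```

apply_moves([
  [0,0,-1,0],
  [0,0,-2,0],
  [0,0,-2.5,0],
  [0,0,-2.5,0],
])

```text
clock: 12.75
eef_pos: [476.2, 441.9, 46.0]
eef_rot: [0.0, 0.28, 0.96, 0.0]
contact_force: [-0.6, -0.2, 3.2]
opening: 26.7
finger_force: 25.0
```

apply_moves([
  [0,0,0,0],
  [0,0,0,0],
  [0,0,0,0],
  [0,0,0,0],
  [0,0,10,0],
  [0,0,30,0],
  [0,0,55,0],
  [0,0,68,0],
  [8,-12,70,0],
  [28,-46,70,0],
], jaw=0)

```text
clock: 13.75
eef_pos: [503.8, 396.8, 115.8]
eef_rot: [0.0, 0.279, 0.96, 0.001]
contact_force: [0.9, 0.1, -0.4]
opening: 92.0
finger_force: 0.0
```

apply_moves([
  [22,-36,0,0],
  [45,-73,0,0],
  [68,-110,0,0],
  [88,-142,0,0],
  [100,-163,0,0],
  [106,-172,0,0],
  [108,-175,0,0],
  [108,-175,-10,0],
  [108,-175,-30,0],
  [108,-175,-30,0],
])

```text
clock: 14.75
eef_pos: [609.2, 221.1, 82.4]
eef_rot: [-0.002, 0.28, 0.96, -0.001]
contact_force: [-0.3, -0.2, -0.7]
opening: 91.8
finger_force: 0.0
```

Run:
```python
from h import *
s=manip.observe(); print(s['eef_pos'],s['contact_force'],s['opening'],s['clock'])
d=grab('wrist','w8'); p=s['eef_pos'];print(proj(d,[612,220.5,42]),proj(d,[*p[:2],42]))
a=cv2.resize(d['img'][60:380,160:480,::-1],(500,500)); e=grab('side','s8'); b=cv2.resize(e['img'][165:365,250:370,::-1],(300,500)); cv2.imwrite('pics/c8.png',np.hstack([a,b]))
```

```text
[609.20858308 221.13382219  82.42683587] [-0.30883654 -0.16018059 -0.70236115] 91.77985835183229 14.75
[317.39596125 211.24963789] [316.15970283 207.96598366]
```

View pics/c8.png

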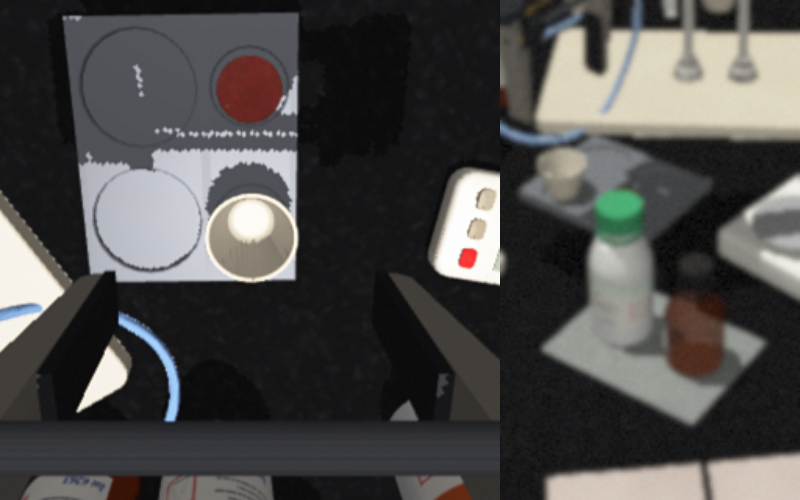

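Both bottles stand on the mat at (620,320) and (695,330), and the crucible rim is centred at (252,237), nearly between the fingers. I descend onto it.

apply_moves([
  [2,0.5,-10,0],
  [4,0.5,-25,0],
  [4,0.5,-45,0],
  [4,0.5,-62,0],
  [4,0.5,-76,0],
  [4,0.5,-86,0],
  [4,0.5,-92,0],
  [4,0.5,-95,0],
  [4,0.5,-95,0],
])

```text
clock: 15.75
eef_pos: [616.1, 221.2, -9.6]
eef_rot: [0.0, 0.28, 0.96, 0.0]
contact_force: [-0.3, 1.7, 0.0]
opening: 92.4
finger_force: 0.0
```

Run:
```python
from h import *
s=manip.observe(); print(s['eef_pos'],s['contact_force'],s['opening'],s['clock'])
d=grab('wrist','w9')
a=cv2.resize(d['img'][120:340,180:460,::-1],(509,400)); e=grab('side','s9'); b=cv2.resize(e['img'][165:265,250:320,::-1],(280,400)); cv2.imwrite('pics/c9.png',np.hstack([a,b]))
```

```text
[616.06542728 221.19712236  -9.57365767] [-0.26327207  1.68070976  0.03642441] 92.37085302915881 15.75
```

View pics/c9.png

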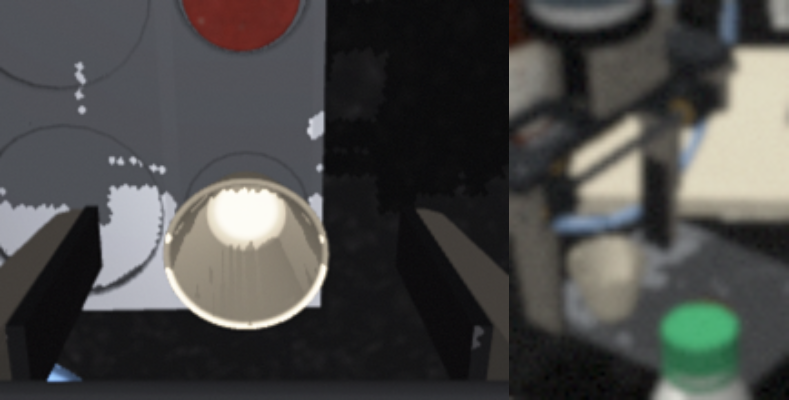

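Run:
```python
from h import *
d=load('w9');Y=np.array([-.843,.537])
for e in(-6,0,6): print(e,proj(d,[*(np.array([616,221.2])+Y*e),42]))
print('seen',180+246/1.818,120+253/1.818)
```

```text
-6 [315.54636199 274.81232826]
0 [315.52537949 264.3774881 ]
6 [315.50396733 253.72897216]
seen 315.3135313531353 259.1639163916392
```

apply_moves([
  [-1.5,1,-1.5,0],
  [-2.5,1.5,-3,0],
  [-2.5,1.5,-3,0],
])

```text
clock: 16.15
eef_pos: [613.2, 222.8, -12.5]
eef_rot: [-0.0, 0.28, 0.96, -0.0]
contact_force: [0.6, 0.4, 0.1]
opening: 91.5
finger_force: 0.0
```

apply_moves([
  [0,0,0,0],
  [0,0,0,0],
  [0,0,0,0],
  [0,0,0,0],
  [0,0,0,0],
  [0,0,0,0],
  [0,0,0,0],
  [0,0,0,0],
  [0,0,0,0],
], jaw=1, newtons=8)

```text
clock: 17.05
eef_pos: [613.4, 222.7, -12.6]
eef_rot: [-0.0, 0.28, 0.96, -0.0]
contact_force: [0.1, -0.0, 0.1]
opening: 44.7
finger_force: 8.0
```

apply_moves([
  [0,0,3,0],
  [0,0,8,0],
  [0,0,15,0],
  [0,0,25,0],
  [0,0,35,0],
  [0,0,40,0],
  [0,0,40,0],
])

```text
clock: 17.75
eef_pos: [614.3, 223.0, 28.8]
eef_rot: [0.001, 0.28, 0.96, 0.001]
contact_force: [-0.2, -0.1, -0.4]
opening: 44.9
finger_force: 8.0
```

Run:
```python
from h import *
s=manip.observe(); print(s['eef_pos'],s['contact_force'],s['opening'],s['finger_force'],s['clock'])
d=grab('wrist','w10')
a=cv2.resize(d['img'][120:340,180:460,::-1],(509,400)); e=grab('side','s10'); b=cv2.resize(e['img'][165:265,250:320,::-1],(280,400)); cv2.imwrite('pics/c10.png',np.hstack([a,b]))
```

```text
[614.25339503 222.95737144  28.8373617 ] [-0.20485967 -0.09502566 -0.3687853 ] 44.92562407920739 8.000012668780982 17.75
```

View pics/c10.png

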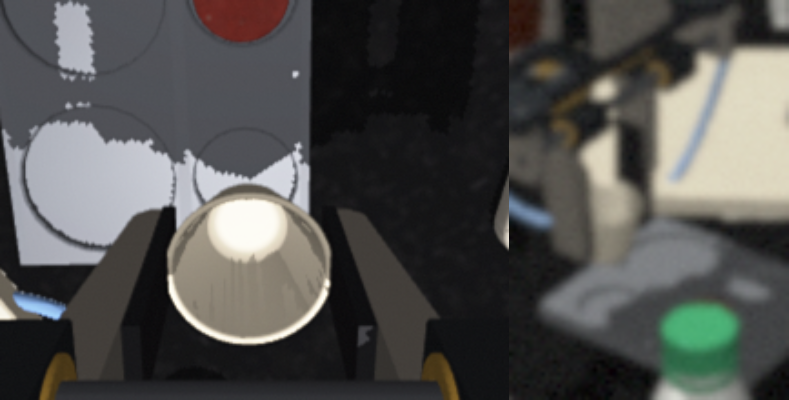

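The crucible is held upright across the rim (45 mm). I carry it over the balance.

apply_moves([
  [0,0,12,0],
  [-5,2,28,0],
  [-22,8,40,0],
  [-50,18,42,0],
  [-85,31,42,0],
  [-122,45,42,0],
  [-158,59,42,0],
  [-190,71,42,0],
  [-212,79,42,0],
  [-220,82,42,0],
])

```text
clock: 18.85
eef_pos: [391.6, 305.3, 70.5]
eef_rot: [0.0, 0.28, 0.96, 0.0]
contact_force: [0.2, 0.2, -0.1]
opening: 44.6
finger_force: 8.0
```

apply_moves([
  [-1,0,0,0],
  [-1,0,0,0],
  [-1,0,0,0],
])

```text
clock: 19.15
eef_pos: [393.6, 304.6, 69.7]
eef_rot: [0.0, 0.281, 0.96, 0.0]
contact_force: [0.2, -0.2, -0.2]
opening: 45.0
finger_force: 8.0
```

Run:
```python
from h import *
s=manip.observe(); print(s['eef_pos'],s['contact_force'],s['opening'],s['finger_force'],s['clock'])
d=grab('wrist','w11'); print(proj(d,[392,306,46]))
a=cv2.resize(d['img'][60:360,140:500,::-1],(480,400)); e=grab('side','s11'); b=cv2.resize(e['img'][200:320,320:416,::-1],(320,400)); cv2.imwrite('pics/c11.png',np.hstack([a,b]))
```

```text
[393.63088294 304.61912284  69.74380369] [ 0.18277629 -0.21332242 -0.21958317] 45.011409169905505 7.9999474209034815 19.15
[316.25756217 212.22962591]
```

View pics/c11.png

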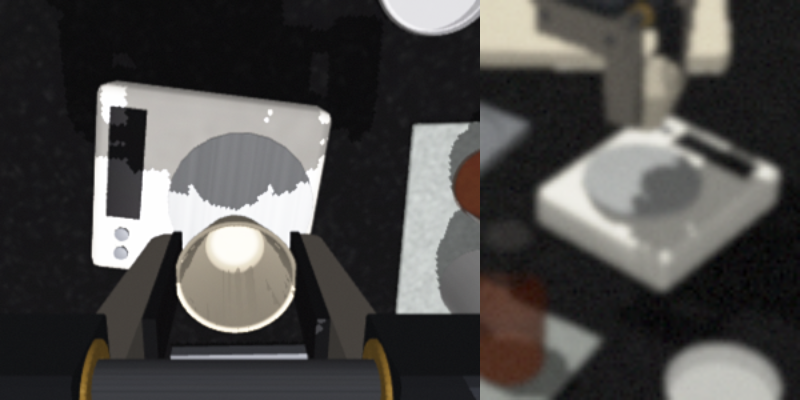

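Run:
```python
from h import *
d=load('w11');X=np.array([.537,.843]);Y=np.array([-.843,.537]);c=np.array([392,306.])
print('far edge',proj(d,[*(c+Y*40),46]),'seen',140+240*.75,60+132*.75)
print('left/right',proj(d,[*(c-X*40),46]),proj(d,[*(c+X*40),46]),'seen',140+168*.75,140+312*.75)
s=load('s11');print(proj(s,[392,306,46]),'seen',320+642*.3-480*.3,200+182*.3)
print('mapped far', atz(d,320,159,46)[:2]-Y*40, 'side',atz(s,320+162*.3,200+182*.3,46))
```

```text
far edge [316.14862611 157.71107014] seen 320.0 159.0
left/right [261.33363098 212.3219265 ] [371.17796077 212.13733125] seen 266.0 374.0
[368.02704222 252.72764364] seen 368.6 254.6
mapped far [394.19906923 307.76646035] side [390.89897985 312.72293945  46.        ]
```

Pan and crucible are nearly concentric, with the pan about 3 mm further in +y. I correct that and lower.

apply_moves([
  [0,2,-6,0],
  [0,3,-16,0],
  [0,3,-26,0],
  [0,3,-33,0],
  [0,3,-37,0],
  [0,3,-39,0],
  [0,3,-39,0],
])

```text
clock: 19.95
eef_pos: [392.3, 307.6, 30.2]
eef_rot: [-0.0, 0.28, 0.96, -0.0]
contact_force: [-0.3, 0.0, 0.2]
opening: 44.4
finger_force: 8.0
```

apply_moves([
  [0,0,-1,0],
  [0,0,-2,0],
  [0,0,-2,0],
])

```text
clock: 20.25
eef_pos: [392.5, 307.7, 28.6]
eef_rot: [0.0, 0.28, 0.96, 0.0]
contact_force: [-0.2, -0.2, -0.2]
opening: 44.8
finger_force: 8.0
```

apply_moves([
  [0,0,-0.5,0],
  [0,0,-1,0],
  [0,0,-1,0],
])

```text
clock: 20.55
eef_pos: [392.4, 307.6, 27.5]
eef_rot: [-0.0, 0.28, 0.96, -0.0]
contact_force: [-0.2, 0.4, -0.3]
opening: 44.9
finger_force: 8.0
```

apply_moves([
  [0,0,-0.5,0],
  [0,0,-1,0],
  [0,0,-1,0],
])

```text
clock: 20.85
eef_pos: [392.6, 307.7, 27.0]
eef_rot: [0.0, 0.28, 0.96, 0.0]
contact_force: [-1.5, -1.8, 8.2]
opening: 44.8
finger_force: 8.0
```

apply_moves([
  [0,0,0.5,0],
  [0,0,0.5,0],
  [0,0,0.5,0],
  [0,0,0.5,0],
  [0,0,0.5,0],
  [0,0,10,0],
  [0,0,30,0],
  [0,0,58,0],
  [0,0,80,0],
  [0,0,85,0],
], jaw=0)

```text
clock: 21.85
eef_pos: [393.8, 308.7, 114.3]
eef_rot: [0.001, 0.28, 0.96, 0.002]
contact_force: [-0.1, 0.1, 0.3]
opening: 92.1
finger_force: 0.0
```

Run:
```python
from h import *
s=manip.observe(); print(s['eef_pos'],s['opening'],s['clock'])
X=np.array([.537,.843]);Y=np.array([-.843,.537])
for n in('top','side','wrist'):
    d=grab(n,n+'12'); c=proj(d,[392.5,307.7,82]);print(n,'rim at 82',c.round(1),'pan',proj(d,[393.5,308,46]).round(1), 'tcp',proj(d,[*s['eef_pos'][:2],82]).round(1))
    h=cv2.cvtColor(d['img'],cv2.COLOR_RGB2HSV)
    u,v=c.astype(int); r=34 if n!='wrist' else 60
    # cream mask: some saturation, yellowish hue
    m=cv2.inRange(h,(10,25,60),(35,255,255)); M=np.zeros_like(m); M[v-r:v+r,u-r:u+r]=m[v-r:v+r,u-r:u+r]
    k,l,st,ce=cv2.connectedComponentsWithStats(M); i=1+np.argmax(st[1:,4]); print(st[i],ce[i].round(1))
```

```text
[393.83098825 308.74142203 114.28614154] 92.08332407255999 21.85
top rim at 82 [254.4 238.8] pan [256.2 239.5] tcp [254.  238.3]
[ 220  204   53   68 1215] [242.  236.4]
side rim at 82 [368.5 239.9] pan [367.4 253.3] tcp [367.9 240.2]
[ 334  205   62   22 1043] [364.6 213.2]
wrist rim at 82 [315.1 211.8] pan [316.1 198.7] tcp [317.2 212.5]
[ 287  185   57   55 1982] [315.  215.3]
```

The wrist blob puts the crucible rim within about 1 mm of expected, upright on the pan. Next is the amber bottle, back to its seat.

apply_moves([
  [8,13,0,0],
  [24,39,0,0],
  [45,73,0,0],
  [63,102,0,0],
  [76,123,0,0],
  [82,133,0,0],
  [82,133,-12,0],
  [82,133,-35,0],
  [82,133,-55,0],
  [82,133,-66,0],
])

```text
clock: 23.0
eef_pos: [472.5, 438.5, 42.6]
eef_rot: [-0.001, 0.28, 0.96, -0.002]
contact_force: [-0.2, 0.4, -0.4]
opening: 92.0
finger_force: 0.0
```

apply_moves([
  [0,0,0,0],
  [0,0,0,0],
])

```text
clock: 23.2
eef_pos: [474.3, 440.3, 45.6]
eef_rot: [-0.0, 0.28, 0.96, -0.0]
contact_force: [0.2, -0.1, 0.5]
opening: 91.9
finger_force: 0.0
```

apply_moves([
  [2,1.5,0.4,0],
  [2,1.5,0.4,0],
  [2,1.5,0.4,0],
])

```text
clock: 23.5
eef_pos: [476.9, 442.6, 46.7]
eef_rot: [0.0, 0.28, 0.96, 0.001]
contact_force: [-0.7, -0.1, 0.6]
opening: 92.0
finger_force: 0.0
```

apply_moves([
  [0,0,0,0],
  [0,0,0,0],
  [0,0,0,0],
  [0,0,0,0],
  [0,0,0,0],
  [0,0,0,0],
  [0,0,0,0],
  [0,0,0,0],
  [0,0,0,0],
  [0,0,0,0],
], jaw=1, newtons=25)

```text
clock: 24.5
eef_pos: [476.5, 442.2, 45.9]
eef_rot: [0.0, 0.28, 0.96, 0.0]
contact_force: [0.4, -0.3, -0.3]
opening: 26.5
finger_force: 25.0
```

apply_moves([
  [0,0,3,0],
  [0,0,10,0],
  [0,0,22,0],
  [0,0,38,0],
  [0,0,52,0],
  [0,0,60,0],
  [0,0,60,0],
])

```text
clock: 25.2
eef_pos: [477.4, 443.0, 108.0]
eef_rot: [0.001, 0.28, 0.96, 0.001]
contact_force: [-0.1, 1.1, -1.6]
opening: 26.9
finger_force: 25.0
```

apply_moves([
  [-3,-10,0,0],
  [-9,-32,0,0],
  [-13,-62,0,0],
  [-12,-98,0,0],
  [-4,-134,0,0],
  [10,-168,0,0],
  [24,-196,0,0],
  [36,-218,0,0],
  [42,-229,0,0],
  [43.5,-231.5,0,0],
])

```text
clock: 26.2
eef_pos: [519.8, 209.3, 105.4]
eef_rot: [-0.0, 0.281, 0.96, -0.0]
contact_force: [-0.2, 0.5, -0.0]
opening: 27.0
finger_force: 25.0
```

apply_moves([
  [0,0,0,0],
  [0,0,0,0],
  [0,0,-5,0],
  [0,0,-12,0],
  [0,0,-20,0],
  [0,0,-20,0],
])

```text
clock: 26.8
eef_pos: [518.8, 210.5, 84.3]
eef_rot: [-0.001, 0.28, 0.96, -0.001]
contact_force: [-0.0, 0.5, -0.2]
opening: 26.5
finger_force: 25.0
```

Run:
```python
from h import *
s=manip.observe(); print(s['eef_pos'],s['contact_force'],s['opening'],s['finger_force'],s['clock'])
```

```text
[518.77535352 210.50384626  84.27946653] [-0.00409793  0.45497427 -0.18846476] 26.506119746308485 24.999861298858832 26.8
```

apply_moves([
  [0.5,0,0,0],
  [1,0,0,0],
  [1,0,0,0],
  [1,0,0,0],
])

```text
clock: 27.2
eef_pos: [521.2, 210.7, 86.2]
eef_rot: [0.0, 0.28, 0.96, 0.0]
contact_force: [-0.5, -0.3, -1.2]
opening: 27.1
finger_force: 25.0
```

Run:
```python
from h import *
def amber(tag):
    d=load(tag);h=cv2.cvtColor(d['img'],cv2.COLOR_RGB2HSV);m=cv2.inRange(h,(3,100,30),(12,255,170));m[:100]=0;m[260:]=0;m[:,:270]=0;m[:,350:]=0
    k,l,st,ce=cv2.connectedComponentsWithStats(m);i=1+np.argmax(st[1:,4]);print(tag,st[i],ce[i].round(1))
s=manip.observe(); print(s['contact_force'],s['eef_pos'])
grab('wrist','w13');amber('w7');amber('w13')
def amb2(tag,R):
    d=load(tag);h=cv2.cvtColor(d['img'],cv2.COLOR_RGB2HSV);m=cv2.inRange(h,(0,100,30),(12,255,150));M=m*0;M[R[1]:R[3],R[0]:R[2]]=m[R[1]:R[3],R[0]:R[2]]
    k,l,st,ce=cv2.connectedComponentsWithStats(M);print(tag,[(st[i].tolist(),ce[i].round(1).tolist()) for i in range(1,k) if st[i,4]>40])
grab('side','s13');amb2('s7',(270,170,370,340));amb2('s13',(270,170,370,340)); d=load('s13');print(proj(d,[520,210.6,42]),proj(d,[520,210.6,27]))
```

```text
[-0.52285988 -0.29723532 -1.1541453 ] [521.19048005 210.70992467  86.15195089]
w7 [ 285  183   65   65 2582] [317.  210.2]
w13 [ 285  183   65   66 2548] [317.5 210.1]
s7 [([305, 208, 19, 30, 430], [314.0, 223.6])]
s13 [([305, 201, 19, 30, 438], [313.5, 217.3])]
[313.19933866 228.24476579] [313.28771253 233.40554783]
```

The bottle sits in the grip exactly as when first lifted. I lower it into the seat.

apply_moves([
  [-0.5,0,-6,0],
  [-1,0,-14,0],
  [-1,0,-22,0],
  [-1,0,-28,0],
  [-1,0,-32,0],
  [-1,0,-34,0],
  [-1,0,-35,0],
  [-1,0,-35,0],
])

```text
clock: 28.1
eef_pos: [520.1, 210.7, 50.9]
eef_rot: [0.0, 0.28, 0.96, 0.0]
contact_force: [-0.9, 0.5, -1.9]
opening: 26.5
finger_force: 25.0
```

apply_moves([
  [0,0,-0.7,0],
  [0,0,-1.5,0],
  [0,0,-2,0],
  [0,0,-2,0],
])

```text
clock: 28.5
eef_pos: [520.0, 210.7, 48.9]
eef_rot: [0.0, 0.28, 0.96, 0.0]
contact_force: [0.6, 0.2, -1.0]
opening: 26.8
finger_force: 25.0
```

apply_moves([
  [0,0,-0.6,0],
  [0,0,-1.2,0],
  [0,0,-1.2,0],
])

```text
clock: 28.8
eef_pos: [520.1, 210.7, 47.8]
eef_rot: [0.0, 0.28, 0.96, 0.0]
contact_force: [-0.7, 0.3, 1.7]
opening: 26.9
finger_force: 25.0
```

Seated. I release, rise and move to the tall bottle at (538.1, 404.8).

apply_moves([
  [0,0,0,0],
  [0,0,0,0],
  [0,0,0,0],
  [0,0,0,0],
  [0,0,10,0],
  [0,0,30,0],
  [0,0,55,0],
  [0,0,72,0],
  [1,10,75,0],
  [4,40,75,0],
], jaw=0)

```text
clock: 29.8
eef_pos: [524.4, 250.2, 123.7]
eef_rot: [0.001, 0.281, 0.96, 0.0]
contact_force: [-0.6, 0.1, 0.5]
opening: 92.3
finger_force: 0.0
```

apply_moves([
  [4,40,0,0],
  [8,80,0,0],
  [11,116,0,0],
  [13,140,0,0],
  [14,152,0,0],
  [14,154,0,0],
  [14,154,-12,0],
  [14,154,-35,0],
  [14,154,-52,0],
  [14,154,-60,0],
])

```text
clock: 30.8
eef_pos: [536.8, 402.7, 60.2]
eef_rot: [-0.001, 0.281, 0.96, -0.001]
contact_force: [0.5, -0.6, 0.3]
opening: 91.9
finger_force: 0.0
```

apply_moves([
  [0,0,0,0],
  [0,0,0,0],
  [0,0,0,0],
])

```text
clock: 31.1
eef_pos: [538.6, 405.0, 63.6]
eef_rot: [0.0, 0.28, 0.96, 0.001]
contact_force: [0.2, 0.1, 0.5]
opening: 91.7
finger_force: 0.0
```

apply_moves([
  [-0.5,0,-3,0],
  [-0.5,0,-5,0],
  [-0.5,0,-5,0],
])

```text
clock: 31.4
eef_pos: [537.3, 404.6, 57.5]
eef_rot: [-0.0, 0.28, 0.96, -0.0]
contact_force: [-0.1, -0.3, 1.0]
opening: 91.8
finger_force: 0.0
```

apply_moves([
  [0,0,0,0],
  [0,0,0,0],
  [0,0,0,0],
  [0,0,0,0],
  [0,0,0,0],
  [0,0,0,0],
  [0,0,0,0],
  [0,0,0,0],
  [0,0,0,0],
  [0,0,0,0],
], jaw=1, newtons=25)

```text
clock: 32.4
eef_pos: [537.4, 404.7, 57.6]
eef_rot: [-0.0, 0.28, 0.96, -0.0]
contact_force: [0.2, 0.6, -1.4]
opening: 39.6
finger_force: 23.8
```

apply_moves([
  [0,0,3,0],
  [0,0,10,0],
  [0,0,22,0],
  [0,0,38,0],
  [0,0,55,0],
  [0,0,70,0],
  [0,0,80,0],
  [0,0,85,0],
  [0,0,85,0],
])

```text
clock: 33.3
eef_pos: [537.8, 404.9, 143.6]
eef_rot: [0.0, 0.28, 0.96, 0.0]
contact_force: [0.2, -0.8, -2.2]
opening: 39.8
finger_force: 23.7
```

apply_moves([
  [4,-8,15,0],
  [14,-34,25,0],
  [26,-68,25,0],
  [38,-106,25,0],
  [48,-144,25,0],
  [54,-178,25,0],
  [52,-206,25,0],
  [47,-224,25,0],
  [44,-232,25,0],
  [43.5,-234,25,0],
])

```text
clock: 34.3
eef_pos: [580.5, 170.2, 167.9]
eef_rot: [-0.0, 0.281, 0.96, 0.0]
contact_force: [0.2, -0.1, -1.7]
opening: 39.7
finger_force: 23.8
```

apply_moves([
  [0,0,0,0],
  [0,0,0,0],
  [0,0,-8,0],
  [0,0,-20,0],
  [0,0,-38,0],
  [0,0,-54,0],
  [0,0,-66,0],
  [0,0,-70,0],
  [0,0,-70,0],
])

```text
clock: 35.2
eef_pos: [580.5, 170.7, 96.8]
eef_rot: [-0.001, 0.28, 0.96, -0.0]
contact_force: [0.2, -0.8, -1.9]
opening: 39.7
finger_force: 23.8
```

Run:
```python
from h import *
def g(tag):
    d=load(tag);m=cv2.inRange(cv2.cvtColor(d['img'],cv2.COLOR_RGB2HSV),(50,120,40),(90,255,255));q=np.argwhere(m)[:,::-1];q=q[(q[:,0]>230)&(q[:,0]<400)];print(tag,q.min(0),q.max(0))
s=manip.observe(); print(s['contact_force'],s['eef_pos'],s['clock'])
grab('wrist','w14');g('w3');g('w14')
```

```text
[ 0.21983772 -0.75762921 -1.85401234] [580.48614026 170.65890018  96.78187583] 35.2
w3 [273 230] [356 324]
w14 [273 232] [356 326]
```

apply_moves([
  [0,0,-6,0],
  [0,0,-14,0],
  [0,0,-22,0],
  [0,0,-28,0],
  [0,0,-32,0],
  [0,0,-34,0],
  [0,0,-34.5,0],
  [0,0,-34.5,0],
])

```text
clock: 36.05
eef_pos: [581.1, 170.7, 63.3]
eef_rot: [0.0, 0.28, 0.96, 0.0]
contact_force: [0.1, 0.3, -1.9]
opening: 39.8
finger_force: 23.8
```

apply_moves([
  [0,0,-0.7,0],
  [0,0,-1.5,0],
  [0,0,-1.5,0],
])

```text
clock: 36.35
eef_pos: [581.0, 170.7, 61.7]
eef_rot: [0.0, 0.28, 0.96, 0.0]
contact_force: [0.2, -0.1, -1.2]
opening: 40.0
finger_force: 23.8
```

apply_moves([
  [0,0,-0.7,0],
  [0,0,-1.4,0],
  [0,0,-1.4,0],
])

```text
clock: 36.65
eef_pos: [580.9, 170.6, 60.2]
eef_rot: [-0.0, 0.28, 0.96, -0.0]
contact_force: [-0.1, 0.1, -0.5]
opening: 39.4
finger_force: 23.8
```

apply_moves([
  [0,0,-0.4,0],
  [0,0,-0.8,0],
  [0,0,-0.8,0],
])

```text
clock: 36.95
eef_pos: [581.0, 170.7, 59.6]
eef_rot: [0.0, 0.28, 0.96, 0.0]
contact_force: [0.1, 0.6, -1.3]
opening: 39.9
finger_force: 23.9
```

apply_moves([
  [0,0,-0.4,0],
  [0,0,-0.8,0],
  [0,0,-0.8,0],
])

```text
clock: 37.25
eef_pos: [581.5, 170.7, 59.4]
eef_rot: [0.0, 0.28, 0.96, 0.0]
contact_force: [-1.2, 0.2, 5.1]
opening: 40.2
finger_force: 24.6
```

Seated. I release and rise well clear, then compare the pictures by numbers.

apply_moves([
  [0,0,0.5,0],
  [0,0,0.5,0],
  [0,0,0.5,0],
  [0,0,0.5,0],
  [0,0,0.5,0],
  [0,0,12,0],
  [0,0,40,0],
  [0,0,80,0],
  [0,0,125,0],
  [0,0,165,0],
], jaw=0)

```text
clock: 38.25
eef_pos: [581.0, 170.7, 226.7]
eef_rot: [0.001, 0.28, 0.96, 0.0]
contact_force: [0.6, -0.6, 0.5]
opening: 91.7
finger_force: 0.0
```

apply_moves([
  [-10,20,10,0],
  [-40,60,20,0],
  [-80,100,20,0],
  [-120,140,20,0],
  [-155,180,20,0],
  [-185,220,20,0],
  [-210,260,20,0],
  [-235,300,20,0],
  [-250,330,20,0],
  [-260,350,20,0],
])

```text
clock: 39.25
eef_pos: [318.7, 523.5, 244.7]
eef_rot: [-0.0, 0.279, 0.96, 0.001]
contact_force: [0.9, 0.2, 0.9]
opening: 91.8
finger_force: 0.0
```

apply_moves([
  [0,0,0,0],
  [0,0,0,0],
  [0,0,0,0],
])

```text
clock: 39.55
eef_pos: [321.5, 519.6, 244.0]
eef_rot: [0.0, 0.281, 0.96, -0.0]
contact_force: [1.1, 0.7, -0.2]
opening: 91.9
finger_force: 0.0
```

Run:
```python
from h import *
grab('side','s15');grab('top','t15')
def cc(tag,lo,hi,R):
    d=load(tag);m=cv2.inRange(cv2.cvtColor(cv2.GaussianBlur(d['img'],(3,3),0),cv2.COLOR_RGB2HSV),lo,hi);M=m*0;M[R[1]:R[3],R[0]:R[2]]=m[R[1]:R[3],R[0]:R[2]]
    k,l,st,ce=cv2.connectedComponentsWithStats(M)
    if k<2: print(tag,'none');return
    i=1+np.argmax(st[1:,4]);print(tag,st[i].tolist(),ce[i].round(1))
for n,lo,hi,RS,RT in [('green',(50,100,40),(90,255,255),(270,170,310,220),(295,155,320,185)),('amber',(0,90,20),(12,255,150),(300,200,335,250),(282,185,306,210)),('red',(0,130,120),(12,255,255),(288,235,310,260),(268,178,288,195)),('cream',(10,25,60),(35,255,255),(262,220,289,250),(280,152,302,175)),('pan cruc',(10,25,60),(35,255,255),(345,215,390,265),(240,220,275,260))]:
    print(n)
    for t in('side0','s15'): cc(t,lo,hi,RS)
    for t in('top0','t15'): cc(t,lo,hi,RT)
s=load('s15');t=load('t15');print('cruc pred',proj(s,[393,307.6,64]),proj(t,[393,307.6,64]))
for a,b in(('side0','s15'),('top0','t15')):
    df=np.abs(load(a)['img'].astype(int)-load(b)['img']).max(2)
    for nm,(u,v,w,h) in ({'timer':(215,255,255,285),'petri':(372,300,415,335)} if a=='side0' else {'timer':(240,125,272,152),'stand':(262,150,330,215)}).items(): print(a,nm,(df[v:h,u:w]>60).mean().round(3))
```

```text
green
side0 [283, 184, 12, 12, 133] [288.5 189.6]
s15 [283, 184, 13, 12, 136] [288.8 189.4]
top0 [302, 157, 16, 17, 192] [309.3 165.1]
t15 [303, 157, 15, 17, 189] [309.7 165.4]
amber
side0 [300, 215, 25, 35, 515] [313.1 231. ]
s15 [300, 215, 25, 35, 514] [313.2 230.9]
top0 [287, 188, 16, 17, 157] [295.3 197.5]
t15 [287, 188, 16, 17, 154] [295.4 197.7]
red
side0 [294, 242, 12, 6, 58] [299.  244.4]
s15 [294, 241, 11, 7, 57] [298.8 244.4]
top0 [273, 180, 9, 10, 73] [277.3 184.7]
t15 [273, 180, 9, 10, 74] [277.3 184.6]
cream
side0 [264, 224, 20, 21, 302] [274.1 233. ]
s15 none
top0 [282, 155, 18, 17, 192] [290.2 162.2]
t15 none
pan cruc
side0 [345, 215, 45, 8, 311] [367.4 218. ]
s15 [358, 232, 24, 24, 377] [369.3 242.2]
top0 [243, 256, 3, 3, 3] [244. 257.]
t15 [247, 232, 17, 17, 200] [254.5 239.8]
cruc pred [367.93888504 246.575889  ] [255.38105125 239.17686845]
side0 timer 0.0
side0 petri 0.0
top0 timer 0.0
top0 stand 0.027
```

Everything is back within about 1 px, and the crucible is upright on the pan where expected. I hand the job in.

```bash
python3 -c "
from station import manip
print(manip.close_job())"
```

```text
the job is handed in; nothing more can be done
None
```

Job handed in at about 40 s (no verdict came back): the crucible is on the pan about 1 mm from my estimate of its centre, both bottles are back in their own seats to within about 1 px in the images, and the stopper, timer and petri dish show no change.

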